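# Bin a used vial in the pedal bin and ease its lid shut

### The job

Throw the used vial that stands alone on the worktop into the bench pedal bin without touching the bin's lid: press the pedal slowly and gently right down, push it to the left under the catch and let it come up into the notch so that the lid stays open by itself, then lower the vial into the mouth and let go. Finally press the pedal out of the notch, bring it back to the right and ease it up so that the lid closes without slamming; leave the other things on the bench where they are.

Things in the scene. Friction and masses are not known exactly. Their poses are not given: they have to be found in the camera images.
- bin: Square steel bench-top waste bin, 150 x 150 mm, rim 185 mm high, fixed to the bench. Origin: centre of its underside; z up; its front (pedal side) faces its own -x and its +y is to the left of a person facing the front. The black plinth (0 to 88 mm high) holds the mechanism; the bucket above is open inside (142 x 142 mm, floor at 94 mm).
- slot (a point): On the bin's front, 85 mm before its centre, 55 mm up: steel gate plate with a J-shaped slot for the pedal lever: a straight upright slot, at its foot a passage to the left (+y) under a catch tongue, then a notch upward. The plate stands on packing of unknown thickness: its height is up to 4.5 mm more or less than nominal (this point does not tell), so the foot must be felt.
- mouth (a point): Centre of the open mouth of the bin, level with the rim, 185 mm above the bench. Axes as the bin's. The lid hinge lies 80 mm behind it (+x), so with the lid held open there is more room above the front half of the mouth.
- tread (a point): Centre of the rubber top of the pedal tread, 175 mm before the bin's centre, 87 mm above the bench at rest; moves with the pedal. Tread 52 mm long (x), 60 mm wide (y); lips 9 mm high at left and right (52 mm between them), so closed fingertips on it can also push it sideways. It goes down 43 to 60 mm to the foot of the slot, moves 20 mm left there, then rises about 9 mm into the notch.
- pedal (a joint): Turn of the pedal lever about its axle (rad), 225 mm behind the tread: 0 up (rest), 0.19 to 0.27 at the foot of the slot, 0.15 to 0.23 in the notch. Spring and lid push it up: pressing takes 3 to 8 N all the way, and a rise of a few newtons above that means the foot is reached (hard stop: go slowly, 15 mm/s). It passes under the tongue only within 2 mm of the foot. Over 22 N bends the linkage.
- pedal_shift (a joint): Sideways shift of the pedal along its axle (m): 0 in the straight slot, about 0.020 in the notch (to the bin's +y). It moves easily, stays where it is left and meets a firm wall at either end.
- lid (a joint): Opening of the lid (rad): 0 shut, 1.35 to 2.1 with the pedal in the notch. Linked rigidly to the pedal: it turns 40 rad per metre of tread travel, so let the tread up at 30 mm/s or slower. Let go, it slams (over 3 rad/s). Hands and gripper stay off the lid, which is dirty.
- vial: Used sample vial with a black cap, 17 mm in diameter and 54 mm tall, 18 g, standing upright on the bench to the right of the bin. Origin: centre of its underside; z up its axis. The cap (16 mm in diameter) is its top 10 mm.
- sample_bottle: Bystander: white bottle with a blue cap, 44 mm in diameter, 82 mm tall; origin at the centre of its underside. To be left alone.
- bench_timer: Bystander: small flat timer, 65 x 65 x 21 mm; origin at the centre of its underside. To be left alone.
- bottle_amber: Bystander: amber bottle, 62 mm in diameter, 135 mm tall; origin at the centre of its underside. To be left alone.
- sample_cup: Bystander: small steel cup, 53 mm in diameter, 37 mm tall; origin at the centre of its underside. To be left alone.

How it is judged:
By the outcome, as a careful person would: the job done as asked, in the order asked, and still so for the second after the job is handed in, with the robot touching nothing.
It also fails if it takes over 72 s, if anything falls off the work surface, if the arm or the gripper's body presses on something with over 40 N, if the wrist force passes 120 N, or if a joint passes its speed limit or range.

### The arm

A 6-joint arm with a two-finger parallel gripper is mounted at the origin on a cart in front of the work surface, level with it; the furniture and walls round the work are solid. World frame = base frame: x ahead of the robot, y to its left, z up, the work surface at z = 0. Lengths are in m, angles in rad, forces in N, time in s.
With the tool pointing down it reaches from about 0.35 to 0.975 m from the base axis. Payload 4.9 kg.
Tool frame: the origin (TCP) lies at the very end of the fingers, on their centre line; the grasp point (between the pads) lies 19 mm behind it (ctrl.grasp_offset is the distance from the TCP to the grasp point, in m); z points along the fingers, y is the line along which they close (so a half turn about z gives the same grasp; the last joint's range is limited). The gripper opens to 85 mm and grips with 20 to 120 N. Pads are 22 mm wide; open, the fingers measure 114 mm over their backs; the gripper's body (76 mm by 85 mm) begins 54 mm behind the grasp point. The pads swing forward as they close: fully open they stand 13 mm farther back than shut.
Start: joints at [-1.391, 0.053, 1.613, -0, 1.476, -0.119], TCP at [0.184, -0.597, 0.231] pointing down, gripper open.
Joint ranges: [-3.01, 3.01], [-1.01, 2.22], [0.06, 2.58], [-1.02, 4.17], [0.09, 2.62], [-3.14, 3.14]. Speed limits (rad/s): [2.57, 2.57, 3.14, 3.14, 3.14, 3.14].

### API

Orientations are given as a rotation vector (axis times angle).
In Python, from station import ctrl, optics gives the robot as it stands.
- The arm moves only by the shell command python3 -m handwheel 'ROWS' [OPENING] [FORCE]. ROWS is JSON, a list of rows, each an object of numbers: "tx", "ty", "tz": the shift along the tool's x, y, z in mm; "roll": the turn about the tool's z in rad. A call has 1 to 12 rows; each row shifts and turns the commanded pose from where the row before left it, along the tool's axes as they then stand; what a row does not reach is not made up. A row lasts 1/12 s, in which the tool goes at most 41.7 mm and 7.16 degrees, less where a joint would pass 70% of its speed; a pose out of reach is approached as far as the arm can. A call with a gripper value outside its range is refused whole. OPENING is the finger opening in mm, from 0 to 85.4, set as the call begins (- or left out, the last holds). The fingers move at their own pace and stop on an object; FORCE is the grip in N (left out, the last holds). Time passes only in rows, so rows that do not move let the fingers close. It gives the time, the measured TCP pose, the force, the opening and the grip force at its end, in the units of the state.
- ctrl.get_obs(): the state, without advancing time (a new reading comes with each control period).
- optics.get_image(name): name is "scene" or "top" or "wrist"; returns (picture, depth): 400x640x3 uint8, red, green, blue; 400x640 float32, m along the optical axis (not along the pixel's ray), 0 where there is no reading.
- optics.camera_params(name): a dict with "mtx" (3x3 intrinsics, pixels), "extrinsics" (4x4, takes a point from camera to world coordinates); the wrist camera has in their place "tool_from_camera" (4x4, takes a point from camera to tool coordinates, whose origin is the TCP and whose axes are the flange's). Camera axes: x right, y down, z forward; pixel columns grow to the right and rows downward; lengths in m; the calibration is good to about 2 mm. The wrist camera is an equidistant fisheye: a pixel r from the principal point sees the ray r / f radians off the axis. A picture is of the moment at which its call begins: read the wrist's pose just before it. camera_params takes no time and is no camera call.
- ctrl.finish_job(): hands the job in; it is judged then, once.
The state is a dict: "t": time; "q": joint angles; "dq": joint speeds; "effort": joint torques, N m; "tool_pos": TCP position; "tool_rot": TCP orientation; "contact_force": force on the tool from outside, world axes, zero at the start; "wrist_torque": the same for the moment, N m; "opening": finger opening in m; "grip_force": force on a finger pad.
Only numpy, scipy, OpenCV 4.12 (cv2) and the standard library are available. Lean on these libraries where they do the work, as an engineer would, in place of code of your own. Each camera call takes 0.05 s, during which the arm holds its last target. There are 200 camera calls.

## Working session

There is one attempt and no reset: what is moved stays moved. The work goes in short steps, Python scripts to look and compute and a shell command to move; the robot and the scene stay as the last step left them, time stands still between calls to the robot, and variables do not carry over. Pictures are saved under pics/ and viewed, at most 10 in all, crops included, and the job is handed in when it is done.

```bash
mkdir -p pics; cat > h.py <<'E'
import numpy as np,cv2
from station import ctrl,optics
def save(n,f):
    im,d=optics.get_image(n); cv2.imwrite('pics/'+f+'.png',im[:,:,::-1]); np.savez('pics/'+f+'.npz',im=im,d=d); return im,d
def pts(n,d):
    p=optics.camera_params(n);K=p['mtx'];E=p['extrinsics']
    v,u=np.mgrid[0:400,0:640]
    c=np.stack([(u-K[0,2])/K[0,0]*d,(v-K[1,2])/K[1,1]*d,d],-1)
    return c@E[:3,:3].T+E[:3,3]
E
python3 - <<'E'
from h import *
for n in('scene','top'):
    save(n,n); p=optics.camera_params(n); print(n,p['mtx'].tolist(),np.round(p['extrinsics'],3).tolist())
o=ctrl.get_obs();print(o['t'],o['tool_pos'],o['tool_rot'],o['contact_force'],ctrl.grasp_offset)
E
```

```text
scene [[419.58236385672024, 0.0, 313.8053216521202], [0.0, 419.58236385672024, 199.22472945590627], [0.0, 0.0, 1.0]] [[1.0, 0.007, -0.024, 0.664], [0.023, -0.595, 0.803, -1.02], [-0.008, -0.803, -0.595, 0.76], [0.0, 0.0, 0.0, 1.0]]
top [[392.95646346941027, 0.0, 320.09660160801644], [0.0, 392.95646346941027, 209.6068801625926], [0.0, 0.0, 1.0]] [[0.024, -0.994, 0.105, 0.514], [-1.0, -0.025, -0.01, -0.182], [0.012, -0.105, -0.994, 1.093], [0.0, 0.0, 0.0, 1.0]]
0.1 [ 0.18388286 -0.59673731  0.23017483] [-3.10471913e+00 -4.67332875e-01  9.62602038e-05] [0.35294171 0.78914053 0.79867243] 0.0187
```

View pics/scene.png

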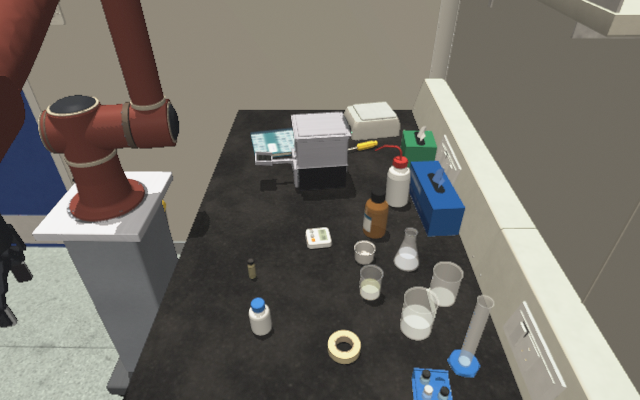

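View pics/top.png

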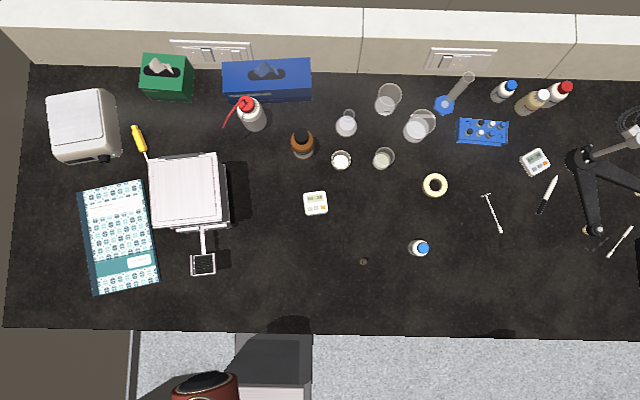

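The scene view shows the vial at px (252,269) and the bin at about (320,150). The top view shows the bin lid at (188,190), the tread at (203,264) and the vial at (363,261). The bin front faces the robot.

```bash
python3 - <<'E'
from h import *
t=np.load('pics/top.npz');d=t['d'];P=pts('top',d)
z=P[...,2]
def blob(name,z0,z1,u0,u1,v0,v1):
    m=np.zeros(z.shape,bool);m[v0:v1,u0:u1]=True
    m&=(z>z0)&(z<z1)
    q=P[m]
    if len(q)==0: print(name,'none');return
    r=cv2.minAreaRect((q[:,:2]*1000).astype(np.float32))
    print(name,m.sum(),'mean',q.mean(0).round(4),'min',q.min(0).round(3),'max',q.max(0).round(3),'rect',np.round(r[0],1),np.round(r[1],1),round(r[2],1))
print('bench',z[280:300,250:300].mean())
blob('lid',.175,.25,130,245,140,245)
blob('tread',.07,.12,180,225,245,285)
blob('arm',.03,.12,190,215,228,252)
blob('vial',.02,.08,350,376,250,272)
blob('bottle',.03,.1,400,440,230,265)
s=np.load('pics/scene.npz');Q=pts('scene',s['d']);zz=Q[...,2]
m=np.zeros(zz.shape,bool);m[250:285,240:265]=True
m&=(zz>.01)&(zz<.08);q=Q[m];print('vial scene',m.sum(),q.mean(0),q.min(0),q.max(0))
m=np.zeros(zz.shape,bool);m[140:190,240:300]=True
m&=(zz>.03)&(zz<.12);q=Q[m];print('tread scene',m.sum(),q.mean(0),q.min(0),q.max(0))
np.set_printoptions(precision=3,linewidth=200)
print((z[250:282:2,184:224:3]*1000).astype(int))
from scipy.spatial.transform import Rotation as R
print(R.from_rotvec(ctrl.get_obs()['tool_rot']).as_matrix())
p=optics.camera_params('wrist');print(p['tool_from_camera'],p['mtx'])
im=cv2.imread('pics/scene.png')[90:210,230:370];cv2.imwrite('pics/c1.png',cv2.resize(im,None,fx=5,fy=5,interpolation=2)[:600,:700])
E
```

```text
bench -0.000335255212793671
lid 5008 mean [0.6479 0.1208 0.1943] min [0.557 0.033 0.179] max [0.74  0.212 0.201] rect [650.4 123. ] [167.7 162.4] 7.8
tread 575 mean [0.4768 0.0996 0.0875] min [0.447 0.065 0.071] max [0.523 0.131 0.1  ] rect [485.8  99.9] [75.1 62.7] 7.7
arm 171 mean [0.5454 0.111  0.0727] min [0.507 0.085 0.03 ] max [0.568 0.15  0.084] rect [536.5 116.5] [59.8 65.9] 2.5
vial 37 mean [ 0.4905 -0.311   0.0495] min [ 0.483 -0.319  0.021] max [ 0.498 -0.305  0.059] rect [ 490.4 -311.3] [13.7 15.7] 43.3
bottle 243 mean [ 0.5295 -0.454   0.066 ] min [ 0.51  -0.479  0.033] max [ 0.55  -0.438  0.086] rect [ 530.1 -458.5] [40.1 40.7] 1.7
vial scene 115 [ 0.49065491 -0.31658809  0.03532482] [ 0.4811657  -0.32222758  0.01012   ] [ 0.49843411 -0.30687766  0.05669761]
tread scene 517 [0.5225314  0.09248026 0.08133321] [0.44547902 0.03590958 0.03039459] [0.58992507 0.18395203 0.11984335]
[[ 0  0  0 -1  3  1 76 79  1  0 -3  0 -1  0]
 [-1 -1  0 -1  3  0 78 80  2 -3 -2 -3 -1  0]
 [-1 -2 -1  0  0  0 82 76 81 83 92  2  0  0]
 [ 1  2 -2 85 88 84 83 85 89 86 91  1 -3 -2]
 [ 0 -3  0 80 82
[... 204 characters left out ...]
  2]
 [ 2 -3  1 90 86 87 93 89 87 87 97  0 -3  0]
 [-2  2  2 91 90 85 87 89 88 89 99  3  0  0]
 [ 0  0  1 90 88 92 86 88 87 88 97 -1  0 -3]
 [-1  0  0 91 93 95 93 93 87  0  2 -1 -3  0]
 [ 1  3  0 -3  0  1  0 -2  0  0 -1 -2  0  0]
 [-3 -3  1 -1  2 -1  1  0  0  2  1 -3  0  0]
 [-1  2 -1  0  0  0 -2  1  4  0 -3 -1  2  5]]
[[ 9.557e-01  2.944e-01 -3.432e-04]
 [ 2.944e-01 -9.557e-01  1.868e-03]
 [ 2.219e-04 -1.886e-03 -1.000e+00]]
[[-4.764e-04 -9.500e-01 -3.123e-01  8.025e-02]
 [ 1.000e+00 -2.703e-04 -7.035e-04  3.458e-05]
 [ 5.839e-04 -3.123e-01  9.500e-01 -1.414e-01]
 [ 0.000e+00  0.000e+00  0.000e+00  1.000e+00]] [[309.707   0.    323.092]
 [  0.    309.707 198.321]
 [  0.      0.      1.   ]]
```

View pics/c1.png

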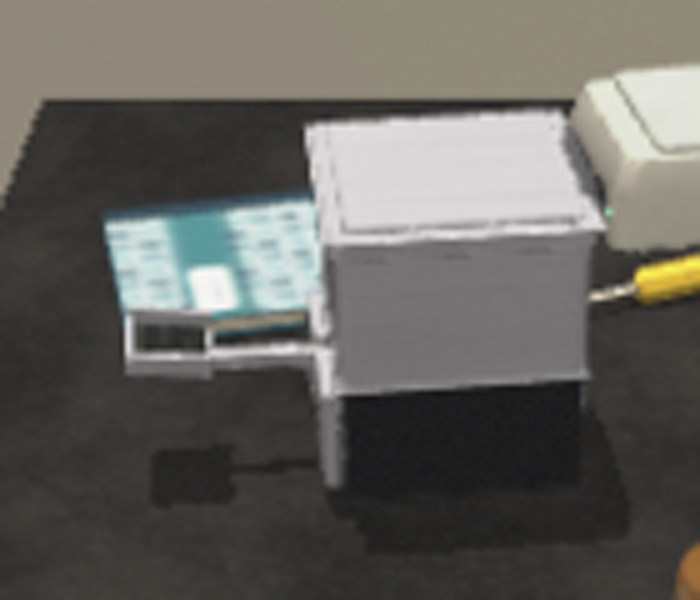

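The crop shows the lid shut and the tread at crop px (170,345). Depth puts the tread at about (0.476, 0.099, 0.087), bin yaw 7.8°, and the vial at (0.490, -0.312). These fit the stated sizes. I'll turn the tool so that its x points along the bin's +y, and close the fingers.

```bash
python3 -m handwheel '[{"roll":-0.1175},{"roll":-0.1175},{"roll":-0.1175},{"roll":-0.1175},{"roll":-0.1175},{"roll":-0.1175},{"roll":-0.1175},{"roll":-0.1175},{"roll":-0.1175},{"roll":-0.1175},{"roll":-0.1175},{"roll":-0.1175}]' 0 30
cat >> h.py <<'E'
from scipy.spatial.transform import Rotation as R
def go(p):
    o=ctrl.get_obs();M=R.from_rotvec(o['tool_rot']).as_matrix()
    print('delta mm',(M.T@(np.array(p)-o['tool_pos'])*1000).round(1),'yaw',np.arctan2(M[1,0],M[0,0]).round(3),'q',np.round(o['q'],2),'t',o['t'],'pos',o['tool_pos'].round(4))
yaw=0.136;ex=np.array([np.cos(yaw),np.sin(yaw)]);ey=np.array([-np.sin(yaw),np.cos(yaw)])
C=np.array([.649,.1225])
def B(x,y,z): return np.r_[C+x*ex+y*ey,z]
E
python3 -c "
from h import *
print(B(-.175,0,.087))
go([.476,.099,.13])"
```

```text
[0.47561591 0.0987733  0.087     ]
delta mm [ 484.  -578.7  101.4] yaw 0.299 q [-1.39  0.05  1.61 -0.    1.48 -0.12] t 0.1 pos [ 0.1839 -0.5967  0.2302]$[0]: bad value
```

```bash
python3 -m handwheel '[{"tx":0,"ty":0,"tz":0,"roll":-0.1175},{"tx":0,"ty":0,"tz":0,"roll":-0.1175},{"tx":0,"ty":0,"tz":0,"roll":-0.1175},{"tx":0,"ty":0,"tz":0,"roll":-0.1175},{"tx":0,"ty":0,"tz":0,"roll":-0.1175},{"tx":0,"ty":0,"tz":0,"roll":-0.1175},{"tx":0,"ty":0,"tz":0,"roll":-0.1175},{"tx":0,"ty":0,"tz":0,"roll":-0.1175},{"tx":0,"ty":0,"tz":0,"roll":-0.1175},{"tx":0,"ty":0,"tz":0,"roll":-0.1175},{"tx":0,"ty":0,"tz":0,"roll":-0.1175},{"tx":0,"ty":0,"tz":0,"roll":-0.1175}]' 0 30
python3 -c "
from h import *
go([.476,.099,.13])"
```

```text
t: 1.1
tool_pos: [0.1839, -0.5969, 0.2306]
tool_rot: [-2.055, -2.375, -0.001]
contact_force: [0.1, 0.5, -0.4]
opening: -0.0003
grip_force: 0.0
delta mm [646.8 388.8 101.3] yaw 1.715 q [-1.39  0.05  1.61  0.    1.48 -1.53] t 1.1 pos [ 0.1839 -0.5969  0.2306]
```

```bash
python3 -m handwheel '[{"tx":32,"ty":19.4,"tz":2,"roll":0},{"tx":32,"ty":19.4,"tz":2,"roll":0},{"tx":32,"ty":19.4,"tz":2,"roll":0},{"tx":32,"ty":19.4,"tz":2,"roll":0},{"tx":32,"ty":19.4,"tz":2,"roll":0},{"tx":32,"ty":19.4,"tz":2,"roll":0},{"tx":32,"ty":19.4,"tz":2,"roll":0},{"tx":32,"ty":19.4,"tz":2,"roll":0},{"tx":32,"ty":19.4,"tz":2,"roll":0},{"tx":32,"ty":19.4,"tz":2,"roll":0},{"tx":32,"ty":19.4,"tz":2,"roll":0},{"tx":32,"ty":19.4,"tz":2,"roll":0}]'
python3 -m handwheel '[{"tx":32,"ty":19.4,"tz":5,"roll":0},{"tx":32,"ty":19.4,"tz":5,"roll":0},{"tx":32,"ty":19.4,"tz":5,"roll":0},{"tx":32,"ty":19.4,"tz":5,"roll":0},{"tx":32,"ty":19.4,"tz":5,"roll":0},{"tx":32,"ty":19.4,"tz":5,"roll":0},{"tx":30,"ty":19,"tz":5,"roll":0},{"tx":20,"ty":12,"tz":5,"roll":0},{"tx":0,"ty":0,"tz":0,"roll":0},{"tx":0,"ty":0,"tz":0,"roll":0}]'
python3 - <<'E'
from h import *
go([.476,.099,.092])
save('wrist','w1')
E
```

```text
t: 2.1
tool_pos: [0.3618, -0.1831, 0.2069]
tool_rot: [2.064, 2.369, 0.0]
contact_force: [1.7, -0.6, 0.8]
opening: 0.0005
grip_force: 0.0
t: 2.93
tool_pos: [0.4739, 0.076, 0.1663]
tool_rot: [-2.059, -2.371, 0.003]
contact_force: [-1.6, -0.5, 0.4]
opening: -0.0003
grip_force: 0.0
delta mm [22.5  5.5 74.3] yaw 1.711 q [ 0.   -0.26  2.01 -0.    1.39 -0.14] t 2.9333 pos [0.4739 0.076  0.1663]
```

View pics/w1.png

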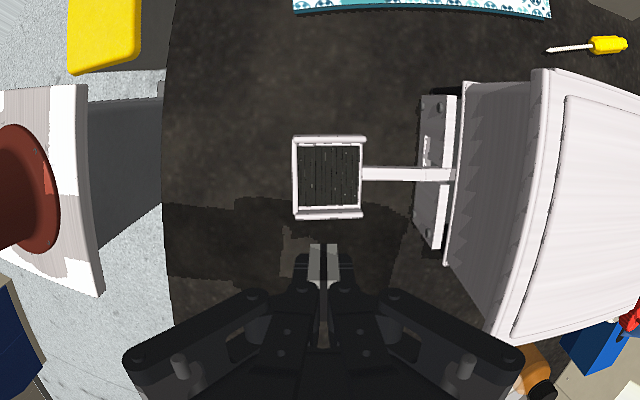

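The wrist view shows the tread at about px (330,178), with its lips at top and bottom, and the lever running right to the gate plate. I'll check its position by ray casting.

```bash
cat >> h.py <<'E'
def wray(u,v,z):
    p=optics.camera_params('wrist');K=p['mtx'];T=p['tool_from_camera'];o=ctrl.get_obs()
    M=R.from_rotvec(o['tool_rot']).as_matrix()
    a=np.array([u-K[0,2],v-K[1,2]]);r=np.hypot(*a);th=r/K[0,0]
    c=np.r_[a/r*np.sin(th),np.cos(th)]
    d=M@T[:3,:3]@c; s=M@T[:3,3]+o['tool_pos']
    return s+d*(z-s[2])/d[2]
E
python3 - <<'E'
from h import *
im=np.load('pics/w1.npz')['im'].astype(int)
print(wray(330,178,.087),wray(298,178,.087),wray(361,178,.087))
print('lips',wray(329,139,.096),wray(329,211,.096))
go(wray(330,178,.092))
E
```

```text
[0.47570536 0.09892915 0.087     ] [0.45231826 0.09569055 0.087     ] [0.49843598 0.10218337 0.087     ]
lips [0.47054697 0.12853467 0.096     ] [0.47807171 0.07648629 0.096     ]
delta mm [24.7  5.  74.7] yaw 1.71 q [ 0.   -0.26  2.01 -0.    1.39 -0.14] t 2.9833 pos [0.474  0.0751 0.1667]
```

```bash
python3 -m handwheel '[{"tx":8,"ty":1.5,"tz":10,"roll":0},{"tx":8,"ty":1.5,"tz":10,"roll":0},{"tx":8,"ty":1.5,"tz":10,"roll":0},{"tx":0,"ty":0,"tz":12,"roll":0},{"tx":0,"ty":0,"tz":12,"roll":0},{"tx":0,"ty":0,"tz":10,"roll":0},{"tx":0,"ty":0,"tz":2,"roll":0},{"tx":0,"ty":0,"tz":0,"roll":0}]'
python3 -m handwheel '[{"tx":0,"ty":0,"tz":1.2,"roll":0},{"tx":0,"ty":0,"tz":1.2,"roll":0},{"tx":0,"ty":0,"tz":1.2,"roll":0},{"tx":0,"ty":0,"tz":1.2,"roll":0},{"tx":0,"ty":0,"tz":1.2,"roll":0},{"tx":0,"ty":0,"tz":1.2,"roll":0},{"tx":0,"ty":0,"tz":1.2,"roll":0},{"tx":0,"ty":0,"tz":1.2,"roll":0},{"tx":0,"ty":0,"tz":1.2,"roll":0},{"tx":0,"ty":0,"tz":1.2,"roll":0},{"tx":0,"ty":0,"tz":1.2,"roll":0},{"tx":0,"ty":0,"tz":1.2,"roll":0}]'
python3 -c "
from h import *
go(B(-.175,0,.087))"
```

```text
t: 3.65
tool_pos: [0.4746, 0.0992, 0.0997]
tool_rot: [-2.062, -2.367, 0.003]
contact_force: [0.3, -0.4, -0.0]
opening: 0.0001
grip_force: 0.0
t: 4.65
tool_pos: [0.4756, 0.0995, 0.0868]
tool_rot: [-2.063, -2.369, 0.0]
contact_force: [-0.3, -0.6, 1.0]
opening: -0.0001
grip_force: 0.2
delta mm [-0.7 -0.1 -0.2] yaw 1.709 q [ 0.05 -0.15  2.06  0.    1.23 -0.09] t 4.65 pos [0.4756 0.0995 0.0868]
```

Now pressing, with contact expected about here.

```bash
python3 -m handwheel '[{"tx":0,"ty":0,"tz":1.2,"roll":0},{"tx":0,"ty":0,"tz":1.2,"roll":0},{"tx":0,"ty":0,"tz":1.2,"roll":0},{"tx":0,"ty":0,"tz":1.2,"roll":0},{"tx":0,"ty":0,"tz":1.2,"roll":0},{"tx":0,"ty":0,"tz":1.2,"roll":0},{"tx":0,"ty":0,"tz":1.2,"roll":0},{"tx":0,"ty":0,"tz":1.2,"roll":0},{"tx":0,"ty":0,"tz":1.2,"roll":0},{"tx":0,"ty":0,"tz":1.2,"roll":0},{"tx":0,"ty":0,"tz":1.2,"roll":0},{"tx":0,"ty":0,"tz":1.2,"roll":0}]'
python3 -m handwheel '[{"tx":0,"ty":0,"tz":1.2,"roll":0},{"tx":0,"ty":0,"tz":1.2,"roll":0},{"tx":0,"ty":0,"tz":1.2,"roll":0},{"tx":0,"ty":0,"tz":1.2,"roll":0},{"tx":0,"ty":0,"tz":1.2,"roll":0},{"tx":0,"ty":0,"tz":1.2,"roll":0},{"tx":0,"ty":0,"tz":1.2,"roll":0},{"tx":0,"ty":0,"tz":1.2,"roll":0},{"tx":0,"ty":0,"tz":1.2,"roll":0},{"tx":0,"ty":0,"tz":1.2,"roll":0},{"tx":0,"ty":0,"tz":1.2,"roll":0},{"tx":0,"ty":0,"tz":1.2,"roll":0}]'

```

```text
t: 5.65
tool_pos: [0.4755, 0.0994, 0.0731]
tool_rot: [-2.063, -2.369, 0.001]
contact_force: [-3.9, -1.1, 5.6]
opening: 0.0003
grip_force: 3.0
t: 6.65
tool_pos: [0.4752, 0.0994, 0.0584]
tool_rot: [-2.062, -2.369, 0.002]
contact_force: [-4.0, -1.3, 6.3]
opening: -0.0
grip_force: 2.9
```

```bash
python3 -m handwheel '[{"tx":0,"ty":0,"tz":1.2,"roll":0},{"tx":0,"ty":0,"tz":1.2,"roll":0},{"tx":0,"ty":0,"tz":1.2,"roll":0},{"tx":0,"ty":0,"tz":1.2,"roll":0},{"tx":0,"ty":0,"tz":1.2,"roll":0},{"tx":0,"ty":0,"tz":1.2,"roll":0},{"tx":0,"ty":0,"tz":1.2,"roll":0},{"tx":0,"ty":0,"tz":1.2,"roll":0},{"tx":0,"ty":0,"tz":1.2,"roll":0}]'
python3 -m handwheel '[{"tx":0,"ty":0,"tz":1,"roll":0},{"tx":0,"ty":0,"tz":1,"roll":0}]'

```

```text
t: 7.4
tool_pos: [0.4754, 0.0994, 0.0472]
tool_rot: [-2.063, -2.369, 0.001]
contact_force: [-3.6, -1.3, 4.0]
opening: 0.0002
grip_force: 2.3
t: 7.57
tool_pos: [0.4754, 0.0994, 0.0451]
tool_rot: [-2.063, -2.369, 0.0]
contact_force: [-4.0, -0.3, 4.3]
opening: 0.0003
grip_force: 2.2
```

```bash
python3 -m handwheel '[{"tx":0,"ty":0,"tz":1,"roll":0},{"tx":0,"ty":0,"tz":1,"roll":0}]'

```

```text
t: 7.73
tool_pos: [0.4755, 0.0994, 0.0431]
tool_rot: [-2.063, -2.369, 0.0]
contact_force: [-4.0, 0.0, 3.7]
opening: -0.0001
grip_force: 2.1
```

```bash
python3 -m handwheel '[{"tx":0,"ty":0,"tz":0.7,"roll":0}]'

```

```text
t: 7.82
tool_pos: [0.4755, 0.0995, 0.0424]
tool_rot: [-2.063, -2.369, 0.0]
contact_force: [-2.0, -0.5, 3.4]
opening: 0.0004
grip_force: 1.9
```

```bash
python3 -m handwheel '[{"tx":0,"ty":0,"tz":1,"roll":0},{"tx":0,"ty":0,"tz":1,"roll":0}]'

```

```text
t: 7.98
tool_pos: [0.4757, 0.0995, 0.0406]
tool_rot: [2.063, 2.369, 0.0]
contact_force: [-3.2, -0.4, 3.4]
opening: 0.0
grip_force: 1.9
```

```bash
python3 -m handwheel '[{"tx":0,"ty":0,"tz":1,"roll":0},{"tx":0,"ty":0,"tz":1,"roll":0}]'

```

```text
t: 8.15
tool_pos: [0.4758, 0.0995, 0.0385]
tool_rot: [2.063, 2.369, 0.001]
contact_force: [-1.6, 0.0, 3.6]
opening: -0.0001
grip_force: 1.8
```

```bash
python3 -m handwheel '[{"tx":0,"ty":0,"tz":1,"roll":0},{"tx":0,"ty":0,"tz":1,"roll":0}]'

```

```text
t: 8.32
tool_pos: [0.4758, 0.0995, 0.0366]
tool_rot: [2.063, 2.369, 0.001]
contact_force: [-1.4, 0.2, 2.7]
opening: 0.0001
grip_force: 1.7
```

```bash
python3 -m handwheel '[{"tx":0,"ty":0,"tz":1,"roll":0},{"tx":0,"ty":0,"tz":1,"roll":0}]'

```

```text
t: 8.48
tool_pos: [0.4759, 0.0995, 0.0346]
tool_rot: [2.063, 2.369, 0.001]
contact_force: [-1.3, -0.1, 3.1]
opening: 0.0001
grip_force: 1.6
```

```bash
python3 -m handwheel '[{"tx":0,"ty":0,"tz":1,"roll":0},{"tx":0,"ty":0,"tz":1,"roll":0}]'

```

```text
t: 8.65
tool_pos: [0.476, 0.0995, 0.0327]
tool_rot: [2.063, 2.369, 0.001]
contact_force: [-0.2, -0.7, 3.1]
opening: -0.0
grip_force: 1.5
```

```bash
python3 -m handwheel '[{"tx":0,"ty":0,"tz":1,"roll":0},{"tx":0,"ty":0,"tz":1,"roll":0}]'

```

```text
t: 8.82
tool_pos: [0.4761, 0.0995, 0.0307]
tool_rot: [2.063, 2.369, 0.001]
contact_force: [0.4, -0.1, 3.5]
opening: 0.0
grip_force: 1.6
```

```bash
python3 -m handwheel '[{"tx":0,"ty":0,"tz":1,"roll":0},{"tx":0,"ty":0,"tz":0.7,"roll":0}]'

```

```text
t: 8.98
tool_pos: [0.4764, 0.0995, 0.03]
tool_rot: [2.062, 2.369, 0.001]
contact_force: [-2.9, 0.2, 11.6]
opening: 0.0
grip_force: 6.0
```

```bash
python3 -m handwheel '[{"tx":2,"ty":0,"tz":0,"roll":0},{"tx":2,"ty":0,"tz":0,"roll":0},{"tx":2,"ty":0,"tz":0,"roll":0},{"tx":2,"ty":0,"tz":0,"roll":0},{"tx":2,"ty":0,"tz":0,"roll":0},{"tx":2,"ty":0,"tz":0,"roll":0},{"tx":2,"ty":0,"tz":0,"roll":0}]'

```

```text
t: 9.57
tool_pos: [0.4747, 0.112, 0.0301]
tool_rot: [2.06, 2.367, -0.002]
contact_force: [-1.7, -6.1, 8.8]
opening: -0.0002
grip_force: 4.5
```

```bash
python3 -m handwheel '[{"tx":2,"ty":0,"tz":0,"roll":0},{"tx":2,"ty":0,"tz":0,"roll":0},{"tx":2,"ty":0,"tz":0,"roll":0}]'; python3 -c "
from h import *
save('wrist','w2');go(B(-.175,.02,.03))"
```

```text
t: 9.82
tool_pos: [0.4739, 0.118, 0.0301]
tool_rot: [2.06, 2.367, -0.002]
contact_force: [-1.6, -5.1, 9.5]
opening: -0.0002
grip_force: 4.5
delta mm [ 0.4 -0.9  0.1] yaw 1.709 q [ 0.09 -0.05  2.08 -0.    1.11 -0.04] t 9.8667 pos [0.4739 0.1183 0.0301]
```

View pics/w2.png

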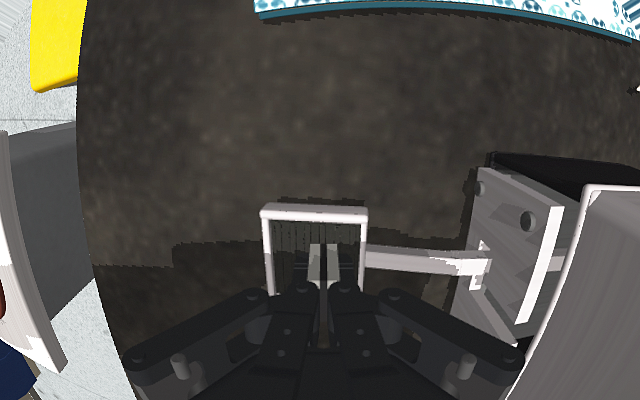

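```bash
python3 -c "
from h import *
for z in (.035,.04):
  p=wray(315,210,z);print(p,'bin y',(p[:2]-C)@ey)
p=ctrl.get_obs()['tool_pos'];print((p[:2]-C)@ey)"
```

```text
[0.46605053 0.14718008 0.035     ] bin y 0.04925668748109985
[0.46592551 0.14904923 0.04      ] bin y 0.051125529244636286
0.0196125659638546
```

The wrist view shows the left lip at px (315,210), bin y about 0.050 against 0.030 at rest, so the pedal has shifted about 20 mm with the fingers. I'll push slightly more to confirm the wall.

```bash
python3 -m handwheel '[{"tx":1.5,"ty":0,"tz":0,"roll":0},{"tx":1.5,"ty":0,"tz":0,"roll":0}]'
```

```text
t: 10.03
tool_pos: [0.4736, 0.121, 0.0302]
tool_rot: [2.06, 2.367, -0.002]
contact_force: [-1.9, -5.0, 8.1]
opening: -0.0
grip_force: 4.5
```

```bash
python3 -m handwheel '[{"tx":2,"ty":0,"tz":0,"roll":0},{"tx":2,"ty":0,"tz":0,"roll":0},{"tx":2,"ty":0,"tz":0,"roll":0},{"tx":2,"ty":0,"tz":0,"roll":0},{"tx":1,"ty":0,"tz":0,"roll":0}]';python3 -c "
from h import *
im,_=save('wrist','w3')
g=im.astype(int).sum(2)
print(g[180:300:1,315].tolist())"
```

```text
t: 10.45
tool_pos: [0.4727, 0.1302, 0.0302]
tool_rot: [2.06, 2.367, -0.0]
contact_force: [-0.9, -5.6, 7.6]
opening: 0.0003
grip_force: 3.9
[163, 168, 168, 166, 162, 165, 165, 166, 160, 161, 164, 160, 165, 159, 160, 165, 172, 175, 182, 182, 190, 192, 192, 192, 189, 190, 184, 187, 184, 185, 191, 128, 116, 119, 120, 118, 111, 145, 277, 347, 340, 346, 348, 359, 373, 372, 378, 553, 683, 723, 742, 752, 757, 732, 707, 530, 172, 138, 163, 161, 161, 154, 157, 182, 403, 383, 373, 371, 374, 375, 372, 376, 373, 372, 369, 375, 383, 321, 312, 310, 308, 300, 306, 306, 305, 305, 309, 309, 306, 305, 308, 306, 304, 306, 304, 305, 305, 309, 303, 285, 404, 518, 551, 487, 126, 54, 61, 79, 87, 92, 89, 90, 93, 88, 83, 91, 92, 87, 94, 85]
```

The lip moved about 20 px in the image relative to the fingers, so the fingers are now sliding and the pedal is at the wall. Easing up into the notch.

```bash
python3 -m handwheel '[{"tx":0,"ty":0,"tz":-1.2,"roll":0},{"tx":0,"ty":0,"tz":-1.2,"roll":0},{"tx":0,"ty":0,"tz":-1.2,"roll":0},{"tx":0,"ty":0,"tz":-1.2,"roll":0},{"tx":0,"ty":0,"tz":-1.2,"roll":0},{"tx":0,"ty":0,"tz":-1.2,"roll":0},{"tx":0,"ty":0,"tz":-1.2,"roll":0},{"tx":0,"ty":0,"tz":-1.2,"roll":0}]'
python3 -m handwheel '[{"tx":0,"ty":0,"tz":-1,"roll":0},{"tx":0,"ty":0,"tz":-1,"roll":0},{"tx":0,"ty":0,"tz":-1,"roll":0},{"tx":0,"ty":0,"tz":-1,"roll":0}]'
```

```text
t: 11.17
tool_pos: [0.4711, 0.1311, 0.0386]
tool_rot: [-2.063, -2.369, 0.0]
contact_force: [-0.3, -0.7, 2.9]
opening: 0.0001
grip_force: 1.2
t: 11.5
tool_pos: [0.4705, 0.1313, 0.042]
tool_rot: [-2.062, -2.368, 0.001]
contact_force: [-0.8, 0.7, -1.0]
opening: -0.0002
grip_force: 0.0
```

```bash
python3 -m handwheel '[{"tx":0,"ty":0,"tz":-2,"roll":0},{"tx":0,"ty":0,"tz":-4,"roll":0},{"tx":0,"ty":0,"tz":-15,"roll":0},{"tx":0,"ty":0,"tz":-25,"roll":0},{"tx":0,"ty":0,"tz":-35,"roll":0},{"tx":0,"ty":0,"tz":-30,"roll":0},{"tx":0,"ty":0,"tz":0,"roll":0}]'
python3 -c "
from h import *
save('scene','s2');go([.4905,-.312,.014])"
```

```text
t: 12.08
tool_pos: [0.4754, 0.1318, 0.1614]
tool_rot: [2.057, 2.363, 0.015]
contact_force: [-0.2, 0.3, 1.3]
opening: -0.0002
grip_force: 0.0
delta mm [-441.6  -46.   144. ] yaw 1.709 q [ 0.12 -0.22  2.    0.    1.36 -0.02] t 12.1333 pos [0.474  0.1316 0.1584]
```

View pics/s2.png

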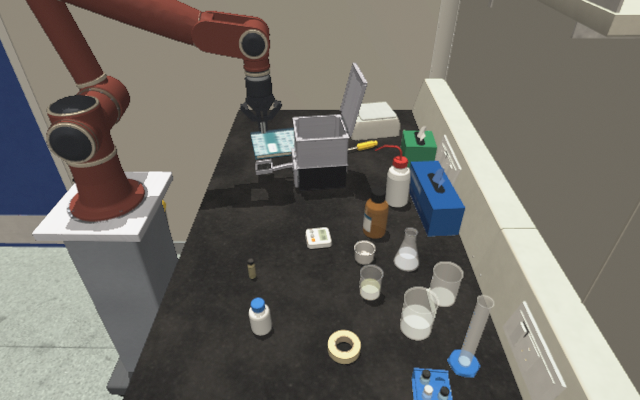

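The view shows the pedal caught in the notch and the lid standing open by itself. The vial is still at (252,269).

```bash
python3 -m handwheel '[{"tx":-25,"ty":-4,"tz":0,"roll":0},{"tx":-38,"ty":-4,"tz":0,"roll":0},{"tx":-38,"ty":-4,"tz":2,"roll":0},{"tx":-38,"ty":-4,"tz":2,"roll":0},{"tx":-38,"ty":-4,"tz":3,"roll":0},{"tx":-38,"ty":-4,"tz":3,"roll":0},{"tx":-38,"ty":-4,"tz":3,"roll":0},{"tx":-38,"ty":-4,"tz":3,"roll":0},{"tx":-38,"ty":-4,"tz":3,"roll":0},{"tx":-38,"ty":-4,"tz":3,"roll":0},{"tx":-38,"ty":-4,"tz":3,"roll":0},{"tx":-35,"ty":-2,"tz":0,"roll":0}]' 50 30
python3 -m handwheel '[{"tx":0,"ty":0,"tz":0,"roll":0},{"tx":0,"ty":0,"tz":0,"roll":0}]'
python3 -c "
from h import *
save('wrist','w4');go([.4905,-.312,.014])"
```

```text
t: 13.13
tool_pos: [0.4846, -0.3124, 0.1261]
tool_rot: [-2.062, -2.365, 0.0]
contact_force: [0.6, 0.9, -0.0]
opening: 0.05
grip_force: 0.0
t: 13.3
tool_pos: [0.4852, -0.3119, 0.1269]
tool_rot: [-2.064, -2.364, -0.0]
contact_force: [-0.2, 0.4, -0.3]
opening: 0.0496
grip_force: 0.0
delta mm [ -2.4   5.1 113. ] yaw 1.708 q [-0.7   0.03  1.82  0.    1.3  -0.84] t 13.35 pos [ 0.4853 -0.3106  0.127 ]
```

View pics/w4.png

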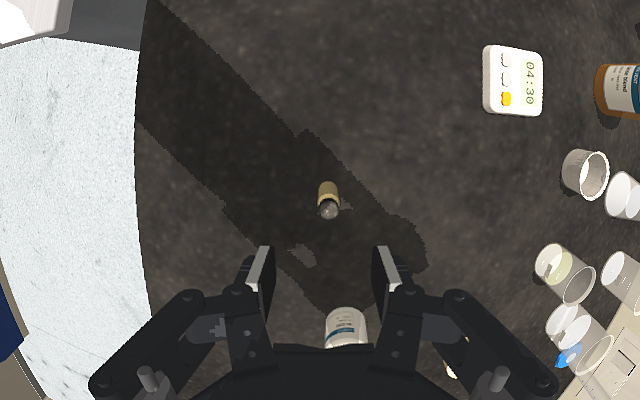

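The wrist view shows the vial's cap at px (329,210), between the open fingers. The bottle lies well behind.

```bash
python3 -c "
from h import *
p=wray(329,210,.054);print(p);go(np.r_[p[:2],.014])"
```

```text
[ 0.48944002 -0.30905952  0.054     ]
delta mm [  0.7   4.5 113. ] yaw 1.708 q [-0.7   0.03  1.82  0.    1.3  -0.84] t 13.35 pos [ 0.4853 -0.3106  0.127 ]
```

```bash
python3 -m handwheel '[{"tx":0,"ty":2,"tz":15,"roll":0},{"tx":0,"ty":2.5,"tz":22,"roll":0},{"tx":0,"ty":0,"tz":22,"roll":0},{"tx":0,"ty":0,"tz":20,"roll":0},{"tx":0,"ty":0,"tz":16,"roll":0},{"tx":0,"ty":0,"tz":10,"roll":0},{"tx":0,"ty":0,"tz":6,"roll":0},{"tx":0,"ty":0,"tz":1,"roll":0},{"tx":0,"ty":0,"tz":0,"roll":0}]'
python3 -m handwheel '[{"tx":0,"ty":0,"tz":0,"roll":0},{"tx":0,"ty":0,"tz":0,"roll":0},{"tx":0,"ty":0,"tz":0,"roll":0},{"tx":0,"ty":0,"tz":0,"roll":0},{"tx":0,"ty":0,"tz":0,"roll":0},{"tx":0,"ty":0,"tz":0,"roll":0}]' 5 30
```

```text
t: 14.1
tool_pos: [0.4908, -0.3099, 0.0167]
tool_rot: [2.062, 2.37, 0.0]
contact_force: [-0.4, 0.1, 0.4]
opening: 0.05
grip_force: 0.0
t: 14.6
tool_pos: [0.4914, -0.311, 0.0177]
tool_rot: [2.062, 2.368, 0.0]
contact_force: [-1.2, 1.3, 5.2]
opening: 0.0161
grip_force: 29.5
```

```bash
python3 -m handwheel '[{"tx":0,"ty":0,"tz":-5,"roll":0},{"tx":0,"ty":0,"tz":-15,"roll":0},{"tx":0,"ty":0,"tz":-25,"roll":0},{"tx":0,"ty":0,"tz":-35,"roll":0},{"tx":0,"ty":0,"tz":-35,"roll":0},{"tx":0,"ty":0,"tz":-35,"roll":0},{"tx":0,"ty":0,"tz":-35,"roll":0},{"tx":0,"ty":0,"tz":-35,"roll":0},{"tx":0,"ty":0,"tz":-20,"roll":0},{"tx":0,"ty":0,"tz":-5,"roll":0},{"tx":0,"ty":0,"tz":0,"roll":0}]'
python3 -c "
from h import *
go(B(-.033,0,.26))
d=np.load('pics/s2.npz')['d'];P=pts('scene',d);q=P[60:180,290:372].reshape(-1,3);q=q[(q[:,2]>.21)&(q[:,2]<.45)]
b=(q[:,:2]-C)@np.c_[ex,ey];print('lid x range by z',[(z,b[abs(q[:,2]-z)<.01][:,0].min().round(3)) for z in(.22,.25,.28,.31,.34) if (abs(q[:,2]-z)<.01).any()],b[:,1].min(),b[:,1].max())"
```

```text
t: 15.52
tool_pos: [0.4912, -0.3109, 0.2633]
tool_rot: [2.061, 2.367, 0.0]
contact_force: [-0.1, -0.1, -0.2]
opening: 0.0159
grip_force: 29.3
delta mm [407.6 182.9   2.7] yaw 1.709 q [-0.69 -0.07  1.68 -0.    1.53 -0.83] t 15.5167 pos [ 0.4912 -0.3109  0.2633]
lid x range by z [(0.22, np.float64(0.074)), (0.25, np.float64(0.082)), (0.28, np.float64(0.088)), (0.31, np.float64(0.097)), (0.34, np.float64(0.104))] -0.08580099246803212 0.08393214668515316
```

The lid leans back (x ≥ 74 mm in the bin frame), so there is ample clearance. Moving over the mouth.

```bash
python3 -m handwheel '[{"tx":20,"ty":10,"tz":0,"roll":0},{"tx":34,"ty":16,"tz":0,"roll":0},{"tx":36,"ty":17,"tz":0,"roll":0},{"tx":36,"ty":17,"tz":0,"roll":0},{"tx":36,"ty":17,"tz":0,"roll":0},{"tx":36,"ty":17,"tz":0,"roll":0},{"tx":36,"ty":17,"tz":0,"roll":0},{"tx":36,"ty":17,"tz":0,"roll":0},{"tx":36,"ty":17,"tz":0,"roll":0},{"tx":36,"ty":17,"tz":0,"roll":0},{"tx":36,"ty":17,"tz":0,"roll":0},{"tx":20,"ty":10,"tz":0,"roll":0}]'
python3 -m handwheel '[{"tx":8,"ty":1,"tz":0,"roll":0},{"tx":0,"ty":0,"tz":0,"roll":0},{"tx":0,"ty":0,"tz":0,"roll":0}]'
python3 -c "
from h import *
go(B(-.022,0,.14))
save('wrist','w5')"
```

```text
t: 16.52
tool_pos: [0.6219, 0.1136, 0.2573]
tool_rot: [-2.056, -2.368, 0.005]
contact_force: [-0.4, 0.1, -0.2]
opening: 0.0161
grip_force: 29.3
t: 16.77
tool_pos: [0.6219, 0.1173, 0.2591]
tool_rot: [-2.061, -2.368, 0.005]
contact_force: [-0.4, -0.0, 1.0]
opening: 0.0158
grip_force: 29.3
delta mm [  1.5   6.  119.1] yaw 1.709 q [ 0.07  0.06  1.56 -0.    1.53 -0.07] t 16.7667 pos [0.6219 0.1173 0.2591]
```

View pics/w5.png

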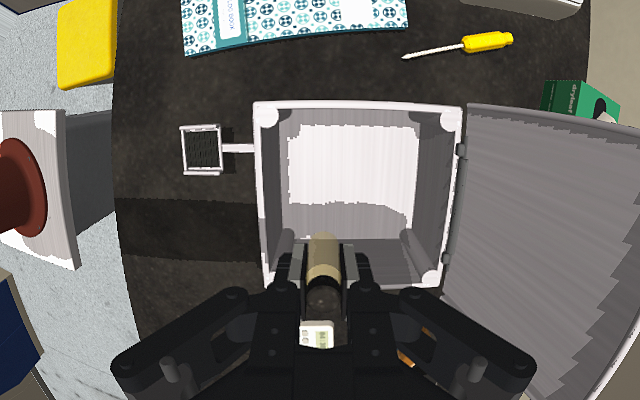

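The wrist view shows the vial held over the open mouth (rim from px 255 to 460 across), with the lid well back at right. Lowering and releasing.

```bash
python3 -m handwheel '[{"tx":1,"ty":2,"tz":8,"roll":0},{"tx":0,"ty":2,"tz":15,"roll":0},{"tx":0,"ty":0,"tz":20,"roll":0},{"tx":0,"ty":0,"tz":20,"roll":0},{"tx":0,"ty":0,"tz":20,"roll":0},{"tx":0,"ty":0,"tz":20,"roll":0},{"tx":0,"ty":0,"tz":12,"roll":0},{"tx":0,"ty":0,"tz":7,"roll":0},{"tx":0,"ty":0,"tz":2,"roll":0},{"tx":0,"ty":0,"tz":0,"roll":0},{"tx":0,"ty":0,"tz":0,"roll":0}]'
python3 -m handwheel '[{"tx":0,"ty":0,"tz":0,"roll":0},{"tx":0,"ty":0,"tz":0,"roll":0},{"tx":0,"ty":0,"tz":0,"roll":0},{"tx":0,"ty":0,"tz":0,"roll":0},{"tx":0,"ty":0,"tz":0,"roll":0}]' 30 30
python3 -m handwheel '[{"tx":0,"ty":0,"tz":-5,"roll":0},{"tx":0,"ty":0,"tz":-15,"roll":0},{"tx":0,"ty":0,"tz":-25,"roll":0},{"tx":0,"ty":0,"tz":-35,"roll":0},{"tx":0,"ty":0,"tz":-35,"roll":0},{"tx":0,"ty":0,"tz":-15,"roll":0},{"tx":0,"ty":0,"tz":0,"roll":0},{"tx":0,"ty":0,"tz":0,"roll":0}]'
python3 -c "
from h import *
go(B(-.175,.02,.12))
im,_=save('wrist','w6')
cv2.imwrite('pics/w6c.png',cv2.resize(im[80:320,160:480,::-1],None,fx=2,fy=2))"
```

```text
t: 17.73
tool_pos: [0.6276, 0.1193, 0.1387]
tool_rot: [2.062, 2.368, 0.002]
contact_force: [0.7, 0.2, -0.9]
opening: 0.0161
grip_force: 29.3
t: 18.15
tool_pos: [0.627, 0.1195, 0.1379]
tool_rot: [2.063, 2.369, 0.001]
contact_force: [-0.1, 0.4, -0.9]
opening: 0.03
grip_force: 0.0
t: 18.82
tool_pos: [0.6274, 0.1195, 0.2694]
tool_rot: [2.062, 2.368, 0.003]
contact_force: [-0.6, -0.4, -0.6]
opening: 0.0299
grip_force: 0.0
delta mm [  20.4 -153.6  148.9] yaw 1.709 q [ 0.07  0.06  1.54  0.    1.54 -0.07] t 18.8167 pos [0.6274 0.1195 0.2694]
```

View pics/w6c.png

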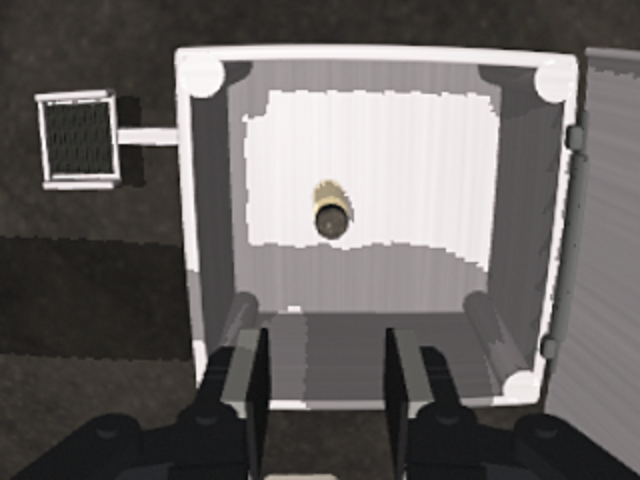

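The crop shows the vial standing in the bucket at (330,210), and the tread still latched. Now back to the tread with fingers closed.

```bash
python3 -m handwheel '[{"tx":4,"ty":-20,"tz":0,"roll":0},{"tx":4,"ty":-35,"tz":0,"roll":0},{"tx":4,"ty":-38,"tz":0,"roll":0},{"tx":4,"ty":-35,"tz":0,"roll":0},{"tx":4,"ty":-26,"tz":5,"roll":0},{"tx":0,"ty":0,"tz":25,"roll":0},{"tx":0,"ty":0,"tz":35,"roll":0},{"tx":0,"ty":0,"tz":35,"roll":0},{"tx":0,"ty":0,"tz":30,"roll":0},{"tx":0,"ty":0,"tz":15,"roll":0},{"tx":0,"ty":0,"tz":3,"roll":0},{"tx":0,"ty":0,"tz":0,"roll":0}]' 0 30
python3 -c "
from h import *
go(B(-.175,.02,.045))"
```

```text
t: 19.87
tool_pos: [0.4691, 0.1178, 0.1162]
tool_rot: [-2.06, -2.366, 0.007]
contact_force: [0.4, -0.4, 1.3]
opening: -0.0
grip_force: 0.0
delta mm [ 0.2  4.4 71.2] yaw 1.709 q [ 0.09 -0.19  2.04  0.    1.3  -0.05] t 19.8667 pos [0.4691 0.1178 0.1162]
```

```bash
python3 -m handwheel '[{"tx":0,"ty":2,"tz":10,"roll":0},{"tx":0,"ty":2,"tz":15,"roll":0},{"tx":0,"ty":0,"tz":15,"roll":0},{"tx":0,"ty":0,"tz":12,"roll":0},{"tx":0,"ty":0,"tz":8,"roll":0},{"tx":0,"ty":0,"tz":5,"roll":0},{"tx":0,"ty":0,"tz":2,"roll":0},{"tx":0,"ty":0,"tz":0,"roll":0},{"tx":0,"ty":0,"tz":0,"roll":0}]'
python3 -m handwheel '[{"tx":0,"ty":0,"tz":1,"roll":0},{"tx":0,"ty":0,"tz":1,"roll":0},{"tx":0,"ty":0,"tz":1,"roll":0},{"tx":0,"ty":0,"tz":1,"roll":0},{"tx":0,"ty":0,"tz":1,"roll":0},{"tx":0,"ty":0,"tz":1,"roll":0},{"tx":0,"ty":0,"tz":1,"roll":0}]'
```

```text
t: 20.62
tool_pos: [0.476, 0.1187, 0.0532]
tool_rot: [2.062, 2.369, 0.001]
contact_force: [0.1, -0.1, -0.1]
opening: -0.0002
grip_force: 0.0
t: 21.2
tool_pos: [0.4754, 0.1186, 0.0454]
tool_rot: [-2.063, -2.369, 0.0]
contact_force: [0.1, 0.3, -0.5]
opening: 0.0
grip_force: 0.0
```

```bash
python3 -m handwheel '[{"tx":0,"ty":0,"tz":1,"roll":0},{"tx":0,"ty":0,"tz":1,"roll":0},{"tx":0,"ty":0,"tz":1,"roll":0},{"tx":0,"ty":0,"tz":1,"roll":0},{"tx":0,"ty":0,"tz":1,"roll":0},{"tx":0,"ty":0,"tz":1,"roll":0},{"tx":0,"ty":0,"tz":1,"roll":0},{"tx":0,"ty":0,"tz":1,"roll":0},{"tx":0,"ty":0,"tz":1,"roll":0},{"tx":0,"ty":0,"tz":1,"roll":0},{"tx":0,"ty":0,"tz":1,"roll":0}]'
```

```text
t: 22.12
tool_pos: [0.4758, 0.1186, 0.0347]
tool_rot: [2.063, 2.369, 0.001]
contact_force: [-0.4, 0.2, 3.3]
opening: 0.0001
grip_force: 1.6
```

```bash
python3 -m handwheel '[{"tx":0,"ty":0,"tz":1,"roll":0},{"tx":0,"ty":0,"tz":1,"roll":0},{"tx":0,"ty":0,"tz":1,"roll":0},{"tx":0,"ty":0,"tz":1,"roll":0}]'
```

```text
t: 22.45
tool_pos: [0.4761, 0.1186, 0.0308]
tool_rot: [2.062, 2.369, 0.002]
contact_force: [-0.6, -0.4, 5.6]
opening: 0.0003
grip_force: 3.0
```

```bash
python3 -m handwheel '[{"tx":0,"ty":0,"tz":0.9,"roll":0},{"tx":0,"ty":0,"tz":0.3,"roll":0}]'
```

```text
t: 22.62
tool_pos: [0.4762, 0.1187, 0.0304]
tool_rot: [2.062, 2.369, 0.001]
contact_force: [-2.6, -0.2, 10.2]
opening: -0.0002
grip_force: 5.1
```

Foot reached. Now bringing the pedal to the right, past the free travel, until the fingers slide at the wall.

```bash
python3 -m handwheel '[{"tx":-2,"ty":0,"tz":0,"roll":0},{"tx":-2,"ty":0,"tz":0,"roll":0},{"tx":-2,"ty":0,"tz":0,"roll":0},{"tx":-2,"ty":0,"tz":0,"roll":0},{"tx":-2,"ty":0,"tz":0,"roll":0},{"tx":-2,"ty":0,"tz":0,"roll":0},{"tx":-2,"ty":0,"tz":0,"roll":0},{"tx":-2,"ty":0,"tz":0,"roll":0},{"tx":-2,"ty":0,"tz":0,"roll":0},{"tx":-2,"ty":0,"tz":0,"roll":0}]'
python3 -m handwheel '[{"tx":-2,"ty":0,"tz":0,"roll":0},{"tx":-2,"ty":0,"tz":0,"roll":0},{"tx":-2,"ty":0,"tz":0,"roll":0},{"tx":-2,"ty":0,"tz":0,"roll":0}]'
python3 -c "
from h import *
im,_=save('wrist','w7');g=im.astype(int).sum(2)
w=[v for v in range(150,300) if g[v,315]>500];print(w)
p=ctrl.get_obs()['tool_pos'];print('tool y',(p[:2]-C)@ey)
for v in (w[0],w[-1]):
  q=wray(315,v,.039);print(v,(q[:2]-C)@ey)"
```

```text
t: 23.45
tool_pos: [0.4787, 0.1002, 0.0304]
tool_rot: [-2.062, -2.368, -0.005]
contact_force: [-2.6, 4.9, 9.7]
opening: 0.0003
grip_force: 4.6
t: 23.78
tool_pos: [0.4799, 0.0924, 0.0304]
tool_rot: [-2.062, -2.368, -0.005]
contact_force: [-2.3, 6.1, 8.8]
opening: -0.0001
grip_force: 4.6
[192, 193, 194, 195, 196, 197, 198, 199, 200, 201, 281, 282, 283]
tool y -0.007227512113768096
192 0.032265688216096974
283 -0.01610984882435785
```

The left lip is back at bin y of about 0.030, so the pedal is in the straight slot. Easing up.

```bash
python3 -m handwheel '[{"tx":0,"ty":0,"tz":-1.2,"roll":0},{"tx":0,"ty":0,"tz":-1.5,"roll":0},{"tx":0,"ty":0,"tz":-1.5,"roll":0},{"tx":0,"ty":0,"tz":-1.5,"roll":0},{"tx":0,"ty":0,"tz":-1.5,"roll":0},{"tx":0,"ty":0,"tz":-1.5,"roll":0},{"tx":0,"ty":0,"tz":-1.5,"roll":0},{"tx":0,"ty":0,"tz":-1.5,"roll":0},{"tx":0,"ty":0,"tz":-1.5,"roll":0},{"tx":0,"ty":0,"tz":-1.5,"roll":0},{"tx":0,"ty":0,"tz":-1.5,"roll":0},{"tx":0,"ty":0,"tz":-1.5,"roll":0}]'
```

```text
t: 24.83
tool_pos: [0.479, 0.0908, 0.0471]
tool_rot: [-2.063, -2.369, 0.001]
contact_force: [-3.5, 0.3, 3.9]
opening: -0.0
grip_force: 1.8
```

Still in contact at z = 0.047, above the notch height, so it is rising in the straight slot.

```bash
python3 -m handwheel '[{"tx":0,"ty":0,"tz":-1.5,"roll":0},{"tx":0,"ty":0,"tz":-1.5,"roll":0},{"tx":0,"ty":0,"tz":-1.5,"roll":0},{"tx":0,"ty":0,"tz":-1.5,"roll":0},{"tx":0,"ty":0,"tz":-1.5,"roll":0},{"tx":0,"ty":0,"tz":-1.5,"roll":0},{"tx":0,"ty":0,"tz":-1.5,"roll":0},{"tx":0,"ty":0,"tz":-1.5,"roll":0},{"tx":0,"ty":0,"tz":-1.5,"roll":0},{"tx":0,"ty":0,"tz":-1.5,"roll":0},{"tx":0,"ty":0,"tz":-1.5,"roll":0},{"tx":0,"ty":0,"tz":-1.5,"roll":0}]'
python3 -m handwheel '[{"tx":0,"ty":0,"tz":-1.3,"roll":0},{"tx":0,"ty":0,"tz":-1.3,"roll":0},{"tx":0,"ty":0,"tz":-1.3,"roll":0},{"tx":0,"ty":0,"tz":-1.3,"roll":0},{"tx":0,"ty":0,"tz":-1.3,"roll":0},{"tx":0,"ty":0,"tz":-1.3,"roll":0},{"tx":0,"ty":0,"tz":-1.3,"roll":0},{"tx":0,"ty":0,"tz":-1.3,"roll":0},{"tx":0,"ty":0,"tz":-1.3,"roll":0},{"tx":0,"ty":0,"tz":-1.3,"roll":0},{"tx":0,"ty":0,"tz":-1.3,"roll":0},{"tx":0,"ty":0,"tz":-1.3,"roll":0}]'
python3 -m handwheel '[{"tx":0,"ty":0,"tz":-1,"roll":0},{"tx":0,"ty":0,"tz":-1,"roll":0},{"tx":0,"ty":0,"tz":-1,"roll":0},{"tx":0,"ty":0,"tz":-1,"roll":0},{"tx":0,"ty":0,"tz":-1,"roll":0},{"tx":0,"ty":0,"tz":-1,"roll":0},{"tx":0,"ty":0,"tz":-1,"roll":0},{"tx":0,"ty":0,"tz":-1,"roll":0},{"tx":0,"ty":0,"tz":-1,"roll":0},{"tx":0,"ty":0,"tz":-1,"roll":0},{"tx":0,"ty":0,"tz":-1,"roll":0},{"tx":0,"ty":0,"tz":-1,"roll":0}]'
```

```text
t: 25.83
tool_pos: [0.4798, 0.0909, 0.0655]
tool_rot: [2.062, 2.369, 0.001]
contact_force: [-2.7, 0.6, 5.9]
opening: 0.0
grip_force: 2.6
t: 26.83
tool_pos: [0.4815, 0.0911, 0.0821]
tool_rot: [2.061, 2.366, 0.006]
contact_force: [0.4, -0.6, 5.6]
opening: 0.0001
grip_force: 2.6
t: 27.83
tool_pos: [0.4791, 0.0909, 0.0925]
tool_rot: [-2.063, -2.369, 0.0]
contact_force: [0.5, -0.7, -1.0]
opening: -0.0003
grip_force: 0.0
```

```bash
python3 -m handwheel '[{"tx":0,"ty":0,"tz":-3,"roll":0},{"tx":0,"ty":0,"tz":-10,"roll":0},{"tx":0,"ty":0,"tz":-20,"roll":0},{"tx":0,"ty":-10,"tz":-25,"roll":0},{"tx":0,"ty":-10,"tz":-25,"roll":0},{"tx":0,"ty":0,"tz":-20,"roll":0},{"tx":0,"ty":0,"tz":0,"roll":0},{"tx":0,"ty":0,"tz":0,"roll":0}]'
python3 -c "
from h import *
save('scene','s3')"
```

```text
t: 28.5
tool_pos: [0.4606, 0.0882, 0.1978]
tool_rot: [2.061, 2.367, 0.005]
contact_force: [0.0, -0.3, -0.1]
opening: -0.0001
grip_force: 0.0
```

View pics/s3.png

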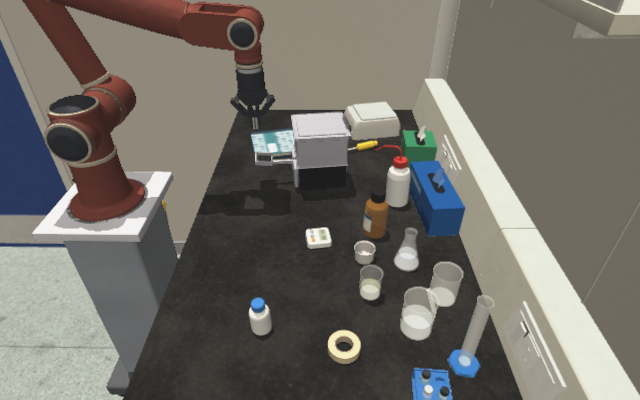

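The view shows the lid shut at (320,125), the pedal up at (268,158), the vial gone from the worktop and the other things in place. Handing in.

```bash
python3 -c "
from station import ctrl
print(ctrl.finish_job())"
```

```text
the job is handed in; nothing more can be done
None
```

The vial is in the bin, the lid was eased shut with the pedal back up at rest, the other things are where they were, and the job was handed in at about 28.5 s.

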